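# Take the valve cap off an unmarked gas bottle

### The arm

A 6-joint arm with a two-finger parallel gripper is mounted at the origin on a cart in front of the work surface, level with it; the furniture and walls round the work are solid. World frame = base frame: x ahead of the robot, y to its left, z up, the work surface at z = 0. Lengths are in m, angles in rad, forces in N, time in s.
With the tool pointing down it reaches from about 0.3 to 0.875 m from the base axis. Payload 6.4 kg.
Tool frame: the origin (TCP) lies between the finger pads; the fingertips stand r.tip_extent ahead of it and the grasp point (between the pads) lies 11 mm behind it (r.tip_extent is the distance from the TCP to the fingertips, in m); z points along the fingers, y is the line along which they close (so a half turn about z gives the same grasp; the last joint's range is limited). The gripper opens to 88 mm and grips with 3 to 60 N. Pads are 18 mm wide; open, the fingers measure 123 mm over their backs; the gripper's body (75 mm by 187 mm) begins 45 mm behind the grasp point.
Start: joints at [1.049, 0.181, 1.607, -0, 1.354, -0.206], TCP at [0.179, 0.547, 0.247] pointing down, gripper open.
Joint ranges: [-2.99, 2.99], [-0.89, 2.07], [0.3, 2.58], [-1.14, 4.28], [0, 2.63], [-3.12, 3.12]. Speed limits (rad/s): [2.57, 2.57, 3.01, 3.14, 3.14, 3.14].

### API

Orientations are given as a unit quaternion [x, y, z, w].
In Python, from workcell import r gives the robot as it stands.
- The arm moves only by the shell command python3 -m inch 'ROWS' [OPENING] [FORCE]. ROWS is JSON, a list of rows, each a list of 4 numbers: the shift along the tool's x, y, z normalised to -1 to 1, where 1 is 50 mm, then the turn about the tool's z normalised to -1 to 1, where 1 is 0.1 rad. A call has 1 to 20 rows; each row shifts and turns the commanded pose from where the row before left it, along the tool's axes as they then stand; what a row does not reach is not made up. A row lasts 1/8 s, in which the tool goes at most 62.5 mm and 10.7 degrees, less where a joint would pass 70% of its speed; a pose out of reach is approached as far as the arm can. A call with a number of a shift or a turn outside -1 to 1 is refused whole. A call with a gripper value outside its range is refused whole. OPENING is the opening, from -1 (shut) to 1 (fully open), set as the call begins (- or left out, the last holds). The fingers move at their own pace and stop on an object; FORCE is the grip in N (left out, the last holds). Time passes only in rows, so rows that do not move let the fingers close. It gives the time, the measured TCP pose, the force, the opening and the grip force at its end, in the units of the state.
- r.get_obs(): the state, without advancing time (a new reading comes with each control period).
- r.read_camera(name): name is "scene" or "top" or "wrist"; returns a dict with "img" (384x512x3 uint8, red, green, blue), "depth" (384x512 float32, m along the optical axis (not along the pixel's ray), 0 where there is no reading), "fx", "fy", "cx", "cy" (pixels), "extrinsics" (4x4, takes a point from camera to world coordinates). Camera axes: x right, y down, z forward; pixel columns grow to the right and rows downward; lengths in m; the calibration is good to about 2 mm. A picture is of the moment at which its call begins.
- r.job_done(): hands the job in; it is judged then, once.
Trained networks look in the newest picture that a camera, given by its name, has taken for a name from the list of things; names that differ only in an ending like _2 or _b are one class to them, and where a whole thing is asked for, a point or a joint stands for the part that bears it (a point fixed in the world has none). Each returns a list of dicts, best first, with "conf" (0 to 1); they miss things now and then, are a little off and sometimes report something else, mostly with a low value. They report only what shows in the picture. A call takes as long as a camera call. They do not tell look-alikes from the thing itself.
- r.search_frame(camera, label): "bbox" ([left, top, right, bottom] as shares, 0 to 1, of the picture: columns of its width, rows of its height, round what is visible of it).
- r.mark_of(camera, label): "position" ([column, row] as shares, 0 to 1, of the picture: columns of its width, rows of its height: a listed point, or the origin of a listed thing).
The state is a dict: "clock": time; "joints": joint angles; "dq": joint speeds; "joint_efforts": joint torques, N m; "eef_pos": TCP position; "tool_rot": TCP orientation; "ft_force": force on the tool from outside, world axes, zero at the start; "wrist_torque": the same for the moment, N m; "gripper_width": opening from 0.0 (shut) to 1.0 (fully open); "finger_force": force on a finger pad.
Only numpy, scipy, OpenCV 4.12 (cv2) and the standard library are available. Lean on these libraries where they do the work, as an engineer would, in place of code of your own. Each camera call takes 0.05 s, during which the arm holds its last target. There are 200 camera calls.

### The job

Take the steel cap off the grey gas bottle that is clamped on the worktop. Nobody knows whether the cap has a right-hand or a left-hand thread (drinks gas or cooking gas), so try it: it loosens by less than a quarter turn one way and stops almost at once the other way. Then lift the cap straight up, at least 5 cm clear above the bottle's neck, and finish while still holding it there, upright and still; do not put it down, and do not shift the tin, the spice jar, the salt shaker or the soap.

Things in the scene. Friction and masses are not known exactly. Their poses are not given: they have to be found in the camera images.
- cap_center (a point): Centre (half-way up) of the round fluted steel cap on the gas bottle, axis upright: 48 mm in diameter, 48 mm tall, 120 to 210 g, closed flat top. Which way loosens it differs from start to start and cannot be seen. The wrong way it meets a firm stop after some 5 degrees; the right way it turns freely, is unlocked from 56 degrees on and meets a firm stop at about 85 degrees, unlocked.
- neck_top (a point): Middle of the top of the bottle's brass neck (26 mm thick, 34 mm over its thread), 150 mm above the worktop, hidden inside the cap at the start, 2 mm below cap_center. The cap sits on a grey collar 44 mm in diameter and 21 mm tall, whose top is 22 mm below neck_top.
- bottle: The grey gas bottle, 92 mm in diameter, held upright by a steel band on a fixed black base plate, 130 mm square. If the cap is forced against a stop (above 0.8 N m), the bottle turns stiffly in its band together with the cap; that does no harm, but does not loosen the cap. Origin on the worktop under its axis, z up.
- tin: Bystander: low round tin, 86 mm in diameter, 40 mm tall, standing; origin at its underside.
- spice_jar: Bystander: glass spice jar, 44 mm in diameter, 109 mm tall, standing; origin at its underside.
- salt: Bystander: small white salt shaker, 44 mm in diameter, 90 mm tall, standing; origin at its underside.
- soap: Bystander: bar of soap, 58 x 84 x 26 mm, lying flat; origin at its underside.
- cap: The cap again: origin at the middle of its lower rim, 24 mm below cap_center; z along its axis, up. While locked it cannot be pulled off (1 mm of play). It does not rise by itself as it turns; unlocked, it must be lifted 22 mm to clear the neck.
Mind the look-alikes: they are no part of the job. What is meant by the cap is not purple, and is the smaller of those in its own colour.

How it is judged:
By the outcome, as a careful person would: the job done as asked, in the order asked, and still so for the second after the job is handed in, while the arm keeps its last pose, push and grip.
It also fails if it takes over 48 s, if anything falls off the work surface, if the arm or the gripper's body presses on something with over 40 N, if the wrist force passes 120 N, or if a joint passes its speed limit or range.

## Working session

There is one attempt and no reset: what is moved stays moved. The work goes in short steps, Python scripts to look and compute and a shell command to move; the robot and the scene stay as the last step left them, time stands still between calls to the robot, and variables do not carry over. Pictures are saved under pics/ and viewed, at most 10 in all, crops included, and the job is handed in when it is done.

```bash
mkdir -p pics; ls
cat > h.py <<'E'
import numpy as np, cv2
from workcell import r
def cam(n):
    c=r.read_camera(n); return c
def save(c,name,box=None,s=1):
    im=c["img"][:,:,::-1]
    if box: im=im[box[1]:box[3],box[0]:box[2]]
    cv2.imwrite("pics/"+name,cv2.resize(im,None,fx=s,fy=s,interpolation=cv2.INTER_CUBIC))
def world(c,u,v,d=None):
    d=c["depth"][int(round(v)),int(round(u))] if d is None else d
    p=np.array([(u-c["cx"])/c["fx"]*d,(v-c["cy"])/c["fy"]*d,d,1]); return (np.asarray(c["extrinsics"])@p)[:3]
def atz(c,u,v,z):
    E=np.asarray(c["extrinsics"]); o=E[:3,3]; w=world(c,u,v,1.0)-o; return o+w*(z-o[2])/w[2]
E
python3 - <<'E'
from h import *
ims=[]
for n in ("scene","top"):
    c=cam(n); ims.append(c); save(c,n+"1.png",s=1.5)
    for l in ("cap_center","neck_top","bottle","tin","spice_jar","salt","soap"):
        print(n,l,[(np.round(np.array(m["position"])*[512,384]).tolist(),round(m["conf"],2)) for m in r.mark_of(n,l)])
    print([(np.round(np.array(m["bbox"])*[512,384,512,384]).tolist(),round(m["conf"],2)) for m in r.search_frame(n,"cap")])
    print(np.round(c["extrinsics"],3).tolist(),c["fx"])
print(r.get_obs(),r.tip_extent)
E
```

```text
pics
scene cap_center [([335.0, 248.0], 0.85), ([265.0, 250.0], 0.84)]
scene neck_top [([286.0, 185.0], 0.92)]
scene bottle [([288.0, 231.0], 0.6)]
scene tin [([230.0, 223.0], 0.89)]
scene spice_jar [([214.0, 198.0], 0.96)]
scene salt []
scene soap [([180.0, 193.0], 0.59)]
[([256.0, 239.0, 276.0, 262.0], 0.77), ([321.0, 240.0, 346.0, 270.0], 0.7), ([280.0, 177.0, 295.0, 199.0], 0.67), ([272.0, 196.0, 303.0, 236.0], 0.67)]
[[0.624, -0.444, 0.643, -0.356], [-0.781, -0.337, 0.526, -0.674], [-0.017, -0.83, -0.557, 0.77], [0.0, 0.0, 0.0, 1.0]] 412.83024698613195
top cap_center [([287.0, 213.0], 0.69), ([331.0, 182.0], 0.59), ([288.0, 166.0], 0.53), ([285.0, 171.0], 0.31)]
top neck_top [([287.0, 165.0], 0.83)]
top bottle [([285.0, 182.0], 0.94)]
top tin [([237.0, 199.0], 0.71)]
top spice_jar [([205.0, 183.0], 0.49)]
top salt [([340.0, 165.0], 0.45)]
top soap [([167.0, 194.0], 0.82)]
[([323.0, 178.0, 342.0, 198.0], 0.57), ([284.0, 203.0, 300.0, 218.0], 0.52), ([278.0, 160.0, 295.0, 176.0], 0.49)]
[[-0.019, -0.983, 0.183, 0.192], [-1.0, 0.02, 0.003, -0.043], [-0.007, -0.183, -0.983, 1.271], [0.0, 0.0, 0.0, 1.0]] 357.75753512024477
{'clock': 0.9, 'joints': array([ 1.04871803e+00,  1.80755171e-01,  1.60700901e+00, -2.19406760e-05,
        1.35381945e+00, -2.06326469e-01]), 'dq': array([-2.16667350e-04,  4.78371245e-06,  1.81084555e-04, -8.53051133e-04,
       -1.26702011e-03, -7.66426047e-04]), 'joint_efforts': array([ 9.52725422e-04, -4.33829319e+01, -3.42177951e+01,  7.01670349e-02,
        3.07000231e-02,  2.41475055e-05]), 'eef_pos': array([0.17856242, 0.54657739, 0.24673533]), 'tool_rot': array([1.57218559e-01, 9.87563833e-01, 3.99908564e-07, 1.16175923e-05]), 'ft_force': array([ 0.50217307, -0.04126778,  0.02127299]), 'wrist_torque': array([ 0.05013433, -0.00766542,  0.0338104 ]), 'finger_force': 0.0, 'gripper_width': 1.0037028330065971} 0.008
```

View pics/scene1.png

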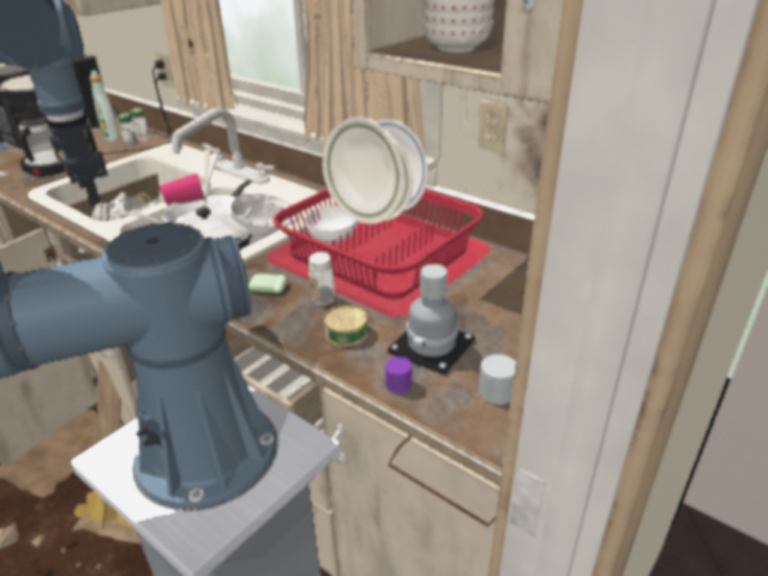

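View pics/top1.png

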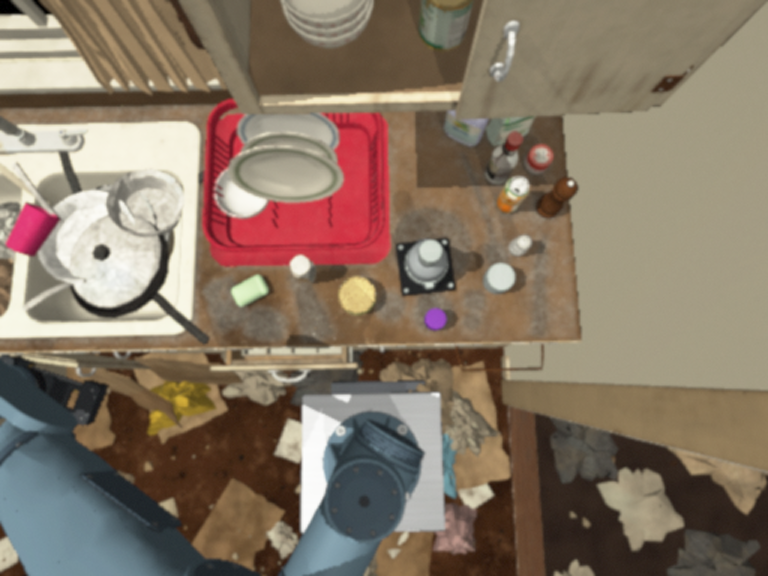

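The scene view shows the clamped bottle with its cap at about (288,187). There is a purple cap at (265,250) and a larger loose grey cap at (332,252), px in the 512-wide scene image. In the top view these sit at (286,167), (290,212) and (334,185). The cap on the bottle fits the description: it is grey, the smaller of the two grey ones, and it sits on the bottle. I'll confirm that in a crop and measure it.

Run:
```python
from h import *
c=cam("scene"); save(c,"crop.png",(240,160,365,280),5)
print("cap pt scene",world(c,288,187), "loose",world(c,332,252),"purple",world(c,265,250))
print("neck_top mark at z .152:",atz(c,286,185,.15),"cap pos",[ (m["position"],atz(c,m["position"][0]*512,m["position"][1]*384,.15)) for m in r.mark_of("scene","neck_top")])
t=cam("top")
for nm,C in(("scene",c),("top",t)):
    v,u=np.mgrid[0:384,0:512]; D=C["depth"]
    P=np.stack([(u-C["cx"])/C["fx"]*D,(v-C["cy"])/C["fy"]*D,D,np.ones_like(D)],-1)@np.asarray(C["extrinsics"]).T
    P=P[...,:3]; ok=(D>0)
    m=ok&(P[...,2]>.166)&(P[...,2]<.182)&(abs(P[...,0]-.5)<.15)&(abs(P[...,1]+.15)<.12)
    q=P[m]; print(nm,m.sum(),q.mean(0),q.min(0),q.max(0))
    (x,y),rad=cv2.minEnclosingCircle(q[:,:2].astype(np.float32)); print("circle",x,y,rad)
    # tall things near
    m=ok&(P[...,2]>.2)&(abs(P[...,0]-.5)<.3)&(abs(P[...,1]+.15)<.3); q=P[m]
    if len(q): 
        H={}
        for a in q: k=(round(a[0]/.05)*5,round(a[1]/.1)*10); H.setdefault(k,[]).append(a[2])
        print({k:(round(min(z),2),round(max(z),2)) for k,z in sorted(H.items())})
for l in ("neck_top","cap_center"):
    for m in r.mark_of("top",l): print(l,m["conf"],atz(t,m["position"][0]*512,m["position"][1]*384,.15))
print("tin",world(t,237,199),"jar",world(t,200,178),"salt",world(t,346,163),"loose",world(t,334,183))
```

```text
cap pt scene [ 0.42508882 -0.14480655  0.1676792 ] loose [ 0.37860569 -0.31764144  0.06107575] purple [ 0.2949698  -0.16591531  0.04483018]
neck_top mark at z .152: [ 0.4531593  -0.11885146  0.15      ] cap pos [([0.5609, 0.4888], array([ 0.44369233, -0.12954895,  0.15      ]))]
scene 171 [ 0.43866789 -0.13750038  0.17364489] [ 0.41766417 -0.15977765  0.1662563 ] [ 0.46638187 -0.11139133  0.17765269]
circle 0.44226494431495667 -0.13458263874053955 0.025330733507871628
{(55, -20): (np.float64(0.61), np.float64(0.62)), (55, 0): (np.float64(0.21), np.float64(0.21)), (55, 10): (np.float64(0.2), np.float64(0.22)), (60, -20): (np.float64(0.45), np.float64(0.62)), (60, -10): (np.float64(0.45), np.float64(0.49)), (60, 0): (np.float64(0.21), np.float64(0.49)), (60, 10): (np.float64(0.2), np.float64(0.49)), (65, -10): (np.float64(0.48), np.float64(0.49)), (65, 0): (np.float64(0.48), np.float64(0.49)), (65, 10): (np.float64(0.2), np.float64(0.49)), (70, -10): (np.float64(0.48), np.float64(0.48)), (70, 0): (np.float64(0.24), np.float64(0.58)), (70, 10): (np.float64(0.2), np.float64(0.58)), (75, 
[... 1304 characters left out ...]
p.float64(0.48), np.float64(0.57)), (75, 0): (np.float64(0.48), np.float64(0.58)), (75, 10): (np.float64(0.48), np.float64(0.58)), (80, -20): (np.float64(0.48), np.float64(0.49)), (80, -10): (np.float64(0.48), np.float64(0.49)), (80, 0): (np.float64(0.48), np.float64(0.49)), (80, 10): (np.float64(0.48), np.float64(0.49))}
neck_top 0.67 [ 0.44684198 -0.13208658  0.15      ]
neck_top 0.28 [ 0.4040105  -0.12656628  0.15      ]
cap_center 0.78 [ 0.44373058 -0.13592609  0.15      ]
cap_center 0.53 [ 0.30500152 -0.1430739   0.15      ]
tin [0.36462918 0.02905812 0.03942434] jar [0.42745956 0.1470253  0.10948839] salt [ 0.47633677 -0.34771681  0.07684753] loose [ 0.40991919 -0.30544023  0.06378643]
```

View pics/crop.png

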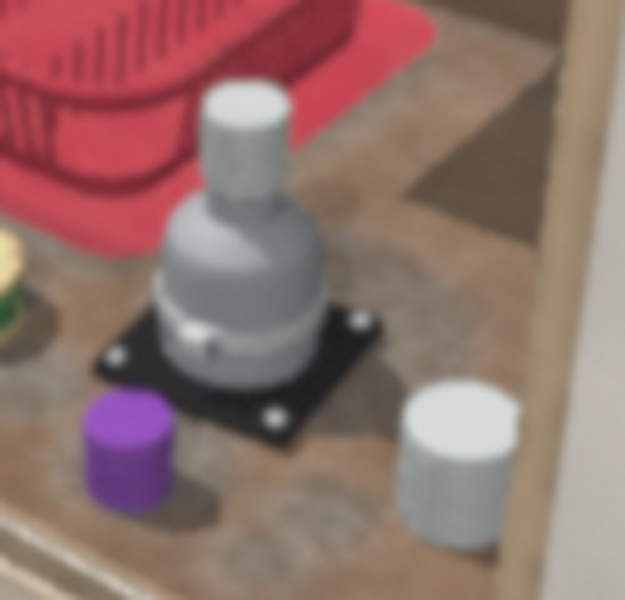

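The crop shows the steel cap on the bottle at crop (246,140), scene (289,188). The loose grey one at crop (460,465) is clearly larger, so the target is the cap on the bottle at about (0.445, -0.136), top at 0.176. Next I move above it.

```bash
python3 -m inch '[[0,0,-1,0],[-0.58,-0.7,0,0],[-0.58,-0.7,0,0],[-0.58,-0.7,0,0],[-0.58,-0.7,0,0],[-0.58,-0.7,0,0],[-0.58,-0.7,0,0],[-0.58,-0.7,0,0],[-0.58,-0.7,0,0],[-0.58,-0.7,0,0],[-0.58,-0.7,0,0],[-0.58,-0.7,0,0],[-0.58,-0.7,0,0],[-0.58,-0.7,0,0],[-0.58,-0.7,0,0],[-0.58,-0.7,0,0],[-0.58,-0.7,0,0],[0,0,0,0]]' 1; python3 -c "
from h import *
o=r.get_obs();print(o['joints'],o['eef_pos'],o['tool_rot'],o['clock'])"
```

```text
clock: 3.4
eef_pos: [0.4461, -0.1322, 0.2965]
tool_rot: [0.159, 0.987, -0.0, -0.0]
ft_force: [0.4, 0.4, 0.3]
gripper_width: 1.002
finger_force: 0.0
[-5.43775678e-01 -1.13482700e-01  1.80900502e+00 -3.54321067e-04
  1.44644144e+00 -1.79525638e+00] [ 0.44609728 -0.13216813  0.29646634] [ 1.58958649e-01  9.87285208e-01 -9.34449788e-05 -2.37904880e-04] 3.4
```

```bash
python3 -m inch '[[0,0,0,1],[0,0,0,1],[0,0,0,1],[0,0,0,1],[0,0,0,1],[0,0,0,1],[0,0,0,1],[0,0,0,1],[0,0,0,1],[0,0,0,1],[0,0,0,1],[0,0,0,1],[0,0,0,1],[0,0,0,1],[0,0,0,1],[0,0,0,1],[0,0,0,1],[0,0,0,1],[0,0,0,0],[0,0,0,0]]'
python3 - <<'E'
from h import *
from scipy.spatial.transform import Rotation as R
o=r.get_obs(); c=cam("wrist"); save(c,"wrist1.png",s=1.3)
D=c["depth"]; v,u=np.mgrid[0:384,0:512]
P=(np.stack([(u-c["cx"])/c["fx"]*D,(v-c["cy"])/c["fy"]*D,D,np.ones_like(D)],-1)@np.asarray(c["extrinsics"]).T)[...,:3]
m=(D>0)&(abs(P[...,2]-.174)<.008)&(np.hypot(P[...,0]-.445,P[...,1]+.136)<.05)
q=P[m]; print(m.sum(),q.mean(0),q.min(0),q.max(0),cv2.minEnclosingCircle(q[:,:2].astype(np.float32)))
print([(k["position"],k["conf"],atz(c,k["position"][0]*512,k["position"][1]*384,.152)) for k in r.mark_of("wrist","cap_center")])
T=R.from_quat(o["tool_rot"]).as_matrix(); print(o["joints"],o["eef_pos"]); print("T",T.round(3).tolist())
for xy in((.4445,-.136),): print("tool shift",T.T@(np.array([*xy,.152-.011])-o["eef_pos"])/.05)
E
```

```text
clock: 5.9
eef_pos: [0.4456, -0.1292, 0.2968]
tool_rot: [0.871, 0.492, 0.0, -0.0]
ft_force: [0.1, 1.3, -0.9]
gripper_width: 1.002
finger_force: 0.0
2167 [ 0.44683878 -0.1327953   0.17582161] [ 0.4225497  -0.15719378  0.16626498] [ 0.47023723 -0.10993894  0.17871659] ((0.44601568579673767, -0.13404898345470428), 0.024442682042717934)
[([0.3816, 0.5594], 0.64, array([ 0.37066737, -0.12966347,  0.152     ])), ([0.5113, 0.4742], 0.6, array([ 0.44566759, -0.13496967,  0.152     ])), ([0.5764, 0.6909], 0.6, array([ 0.42922172, -0.2313164 ,  0.152     ]))]
[-5.39057641e-01 -1.17402859e-01  1.81184722e+00  1.24849576e-04
  1.44710746e+00  3.38660843e-03] [ 0.44557028 -0.12920859  0.29680735]
T [[0.516, 0.856, 0.0], [0.856, -0.516, 0.0], [0.0, 0.0, -1.0]]
tool shift [-0.12776604  0.05166192  3.11613331]
```

View pics/wrist1.png

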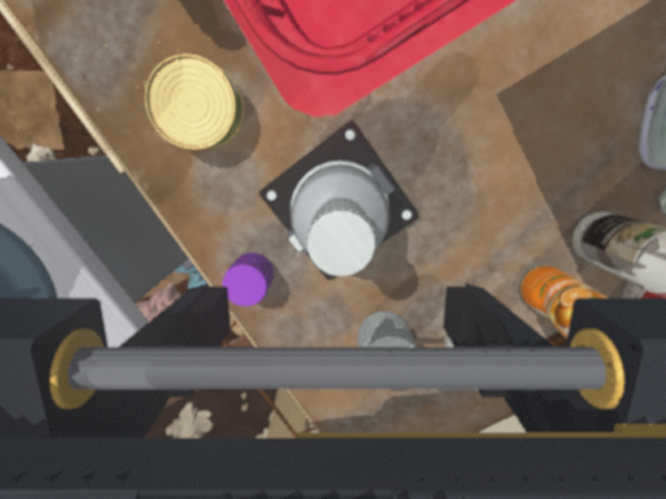

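The wrist view shows the cap top at (340,242), centred on the closing line between the fingers, with room on both sides. The measured axis is about (0.4455, -0.1345).

```bash
python3 -m inch '[[-0.09,0.055,0,0],[0,0,0.5,0],[0,0,0.5,0],[0,0,0.5,0],[0,0,0.5,0],[0,0,0.5,0],[0,0,0.3,0],[0,0,0.28,0],[0,0,0,0],[0,0,0,0]]' && python3 -m inch '[[0,0,0,0],[0,0,0,0],[0,0,0,0],[0,0,0,0],[0,0,0,0],[0,0,0,0],[0,0,0,0],[0,0,0,0]]' -1 25; python3 -c "
from h import *
o=r.get_obs();print(o['joints'],o['eef_pos'],o['ft_force'],o['wrist_torque'])"
```

```text
clock: 7.25
eef_pos: [0.4462, -0.1354, 0.1434]
tool_rot: [0.871, 0.491, 0.0, 0.0]
ft_force: [-0.5, -0.4, 0.1]
gripper_width: 0.999
finger_force: 0.0
clock: 8.25
eef_pos: [0.4457, -0.1351, 0.1427]
tool_rot: [0.871, 0.491, -0.0, -0.0]
ft_force: [0.1, -0.0, 0.7]
gripper_width: 0.525
finger_force: 25.5
[-5.49969807e-01  6.21661944e-02  1.96761545e+00 -6.79630751e-06
  1.11197075e+00 -5.01455815e-03] [ 0.44567713 -0.13505534  0.14268517] [ 0.05816711 -0.02209446  0.70013312] [-0.03832097  0.15879769 -0.01174122]
```

```bash
python3 -m inch '[[0,0,0,0.5],[0,0,0,0.5],[0,0,0,0.5],[0,0,0,0.5],[0,0,0,0]]' -1 35; python3 -c "
from h import *
o=r.get_obs();print(o['joints'][5],o['eef_pos'],o['tool_rot'],o['ft_force'],o['wrist_torque'])"
```

```text
clock: 8.88
eef_pos: [0.4459, -0.134, 0.1427]
tool_rot: [0.916, 0.401, 0.001, -0.001]
ft_force: [1.2, 5.4, 1.6]
gripper_width: 0.521
finger_force: 35.6
0.1953771487885418 [ 0.44588865 -0.13402116  0.14273788] [ 9.16039547e-01  4.01086613e-01  5.62696335e-04 -8.72476402e-04] [1.23940635 5.35122463 1.59798107] [ 0.76037058 -0.04043715  0.00554219]
```

```bash
python3 -m inch '[[0,0,0,0.5],[0,0,0,0.5],[0,0,0,0.5],[0,0,0,0.5]]'; python3 -c "
from h import *
o=r.get_obs();print(o['joints'][5],o['eef_pos'],o['tool_rot'],o['ft_force'],o['wrist_torque'])"
```

```text
clock: 9.38
eef_pos: [0.4461, -0.1337, 0.1429]
tool_rot: [0.951, 0.308, 0.001, -0.001]
ft_force: [1.3, 5.7, 2.3]
gripper_width: 0.521
finger_force: 36.0
0.39530681787695837 [ 0.44610298 -0.13373111  0.14285961] [ 9.51428198e-01  3.07868555e-01  6.61105023e-04 -9.48109245e-04] [1.30267909 5.689782   2.32751987] [ 1.19163344 -0.20100981  0.81051705]
```

Torque while turning is 0.81 N m, so that direction is against the stop and the bottle is turning with it. I'll turn the other way.

```bash
python3 -m inch '[[0,0,0,-0.5],[0,0,0,-0.5],[0,0,0,-0.5],[0,0,0,-0.5],[0,0,0,-0.5],[0,0,0,-0.5]]'; python3 -c "
from h import *
o=r.get_obs();print(o['joints'][5],o['eef_pos'],o['ft_force'],o['wrist_torque'])"
```

```text
clock: 10.12
eef_pos: [0.4456, -0.135, 0.1427]
tool_rot: [0.894, 0.447, -0.0, -0.0]
ft_force: [-0.6, 0.5, 0.3]
gripper_width: 0.521
finger_force: 35.8
0.09337121864255657 [ 0.44561851 -0.1349889   0.14271327] [-0.62042072  0.52007263  0.34454811] [0.00420537 0.17722279 0.03917866]
```

Free this way, at 0.04 N m. I'll keep going.

```bash
python3 -m inch '[[0,0,0,-0.6],[0,0,0,-0.6],[0,0,0,-0.6],[0,0,0,-0.6],[0,0,0,-0.6],[0,0,0,-0.6],[0,0,0,-0.6],[0,0,0,-0.6],[0,0,0,-0.6],[0,0,0,-0.6],[0,0,0,-0.6],[0,0,0,-0.6],[0,0,0,-0.6],[0,0,0,-0.6],[0,0,0,-0.6],[0,0,0,-0.6],[0,0,0,-0.6]]'; python3 -c "
from h import *
o=r.get_obs();print(o['joints'][5],o['eef_pos'],o['ft_force'],o['wrist_torque'])"
```

```text
clock: 12.25
eef_pos: [0.4457, -0.1352, 0.1427]
tool_rot: [0.562, 0.827, -0.0, -0.0]
ft_force: [-0.2, 0.1, 1.0]
gripper_width: 0.522
finger_force: 35.9
-0.9269324401138229 [ 0.44565226 -0.13523818  0.14272959] [-0.19084132  0.06302701  0.99063044] [-0.10786128  0.16338016 -0.00559277]
```

The cap has turned about 76° freely, roughly 70° past its start, so it should be unlocked. I'll do a small test lift.

```bash
python3 -m inch '[[0,0,-0.04,0],[0,0,-0.04,0],[0,0,-0.04,0]]'; python3 -c "
from h import *
o=r.get_obs();print(o['joints'][5],o['eef_pos'],o['ft_force'],o['wrist_torque'],o['gripper_width'])"
```

```text
clock: 12.62
eef_pos: [0.4457, -0.1353, 0.1487]
tool_rot: [0.563, 0.826, -0.0, 0.0]
ft_force: [1.2, -2.0, -5.2]
gripper_width: 0.518
finger_force: 35.9
-0.9244475564020744 [ 0.4457138  -0.13532136  0.14872125] [ 1.216117   -2.00071142 -5.1635247 ] [-0.36257975 -0.18781217  0.09753224] 0.5180561139474773
```

```bash
python3 -m inch '[[0,0,-0.1,0],[0,0,-0.1,0],[0,0,-0.2,0],[0,0,-0.2,0],[0,0,-0.2,0],[0,0,-0.2,0],[0,0,-0.2,0],[0,0,-0.2,0],[0,0,-0.2,0],[0,0,-0.2,0],[0,0,-0.1,0],[0,0,-0.05,0],[0,0,0,0],[0,0,0,0],[0,0,0,0],[0,0,0,0]]'; python3 -c "
from h import *
o=r.get_obs();print(o['eef_pos'],o['ft_force'],o['gripper_width'])
c=cam('scene');save(c,'lift.png',(220,120,380,280),3.7)
c=cam('wrist');save(c,'liftw.png',s=1.2)"
```

```text
clock: 14.62
eef_pos: [0.4456, -0.1351, 0.246]
tool_rot: [0.563, 0.827, -0.0, -0.0]
ft_force: [0.2, 0.8, -1.5]
gripper_width: 0.524
finger_force: 35.9
[ 0.44564757 -0.13505402  0.2460422 ] [ 0.18488784  0.82434181 -1.49675409] 0.5235850871815154
```

View pics/lift.png

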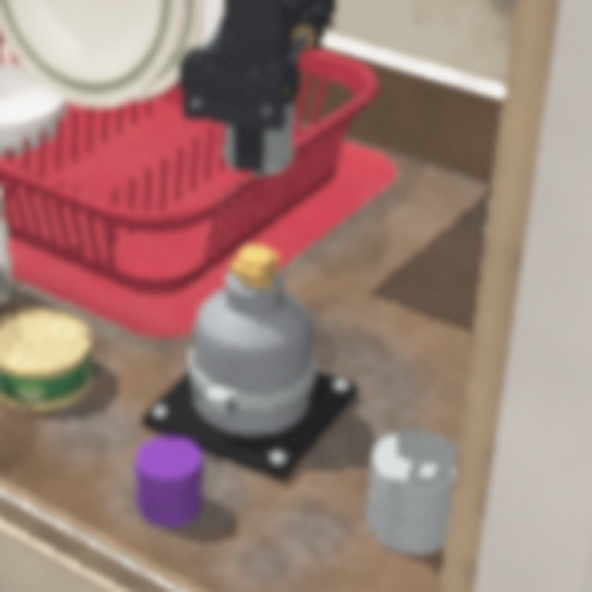

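View pics/liftw.png

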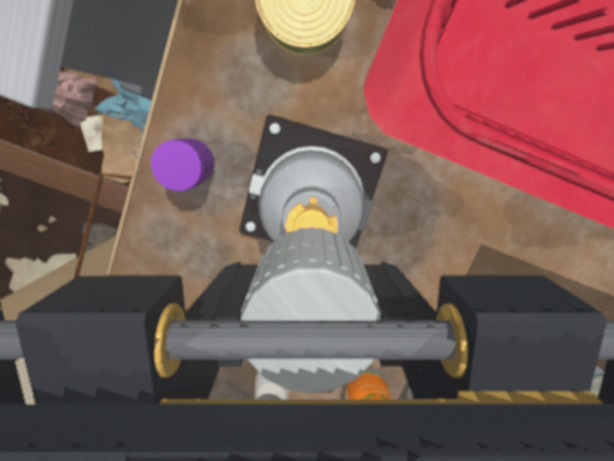

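The scene crop shows the cap held upright at (262,145), well above the bare brass neck at (257,262). The wrist view shows it centred between the pads, and the bystanders look untouched. The rim sits about 8 cm above the neck top, so I'm handing in.

```bash
python3 -c "
from workcell import r
print(r.get_obs()['clock'],r.job_done())"
```

```text
the job is handed in; nothing more can be done
14.725 None
```

The cap loosened counter-clockwise seen from above; I lifted it straight up and handed in with it held upright and still, its rim about 8 cm above the neck, at 14.7 s, with the bystanders never approached.

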